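# Put the model-making tools back in their holders

### The arm

A 6-joint arm with a two-finger parallel gripper is mounted at the origin on the work surface. World frame = base frame: x ahead of the robot, y to its left, z up, the work surface at z = 0. Lengths are in m, angles in degrees, forces in N, time in s.
With the tool pointing down it reaches from about 0.325 to 0.925 m from the base axis. Payload 3.1 kg.
Tool frame: the origin (TCP) lies between the finger pads; the fingertips stand 17 mm ahead of it and the grasp point (between the pads) lies 2 mm behind it (r.finger_overhang is the distance from the TCP to the fingertips, in m); z points along the fingers, y is the line along which they close (so a half turn about z gives the same grasp; the last joint's range is limited). The gripper opens to 85 mm and grips with 20 to 120 N. Pads are 22 mm wide; open, the fingers measure 114 mm over their backs; the gripper's body (76 mm by 85 mm) begins 54 mm behind the grasp point. The pads swing forward as they close: fully open they stand 13 mm farther back than shut.
Start: joints at [65.993, 12.427, 92.441, -0, 75.132, -6.429], TCP at [0.189, 0.596, 0.248] pointing down, gripper open.
Joint ranges: [-157.48, 157.48], [-44.54, 120.13], [17.64, 146.25], [-64.5, 244.5], [7.68, 150.69], [-147.95, 147.95]. Speed limits (degrees/s): [159.86, 159.86, 180, 180, 180, 180].

### API

Orientations are given as a 3x3 rotation matrix whose columns are the frame's x, y, z axes.
In Python, from bench import r gives the robot as it stands. The module is installed in compiled form; this text tells all that it offers.
- The arm moves only by the tool jog_arm, never from a script. Its argument "steps" is text: rows parted by semicolons, each of 7 numbers parted by spaces: the shift along the tool's x, y, z each as a share of 0.02 m, from -1 to 1, then the turn, a rotation vector about the tool's x, y, z each as a share of pi/2 rad, from -1 to 1, then the opening, from 0 (shut) to 1 (fully open). In form: dx dy dz rx ry rz claw; .... A call has 1 to 8 rows; each row shifts and turns the commanded pose from where the row before left it, along the tool's axes as they then stand; what a row does not reach is not made up. A row lasts 1/12 s, in which the tool goes at most 41.7 mm and 7.16 degrees, less where a joint would pass 70% of its speed; a pose out of reach is approached as far as the arm can. A call with a number of a shift or a turn outside -1 to 1 is refused whole. A call with a gripper value outside its range is refused whole. The fingers move at their own pace and stop on an object; "grip_force" is the grip in N (left out, the last holds). Time passes only in rows, so rows that do not move let the fingers close. It gives the time, the measured TCP pose, the force, the opening and the grip force at its end, in the units of the state.
- r.state(): the state, without advancing time (a new reading comes with each control period).
- r.snapshot(name): name is "scene" or "top" or "wrist"; returns a dict with "color" (384x512x3 uint8, red, green, blue), "vertical_fov" (degrees; the focal length in pixels is half the picture's height over the tangent of half this angle, whatever the lens; pixels are square), "cx", "cy" (the principal point, pixels), "R" (3x3) and "t" (3): a world point X has camera coordinates R X + t. Camera axes: x right, y down, z forward; pixel columns grow to the right and rows downward; lengths in m; the calibration is good to about 2 mm. A picture is of the moment at which its call begins. There is no depth.
- r.sign_off(): hands the job in; it is judged then, once.
The state is a dict: "t": time; "joints": joint angles; "joint_velocities": joint speeds; "tau": joint torques, N m; "position": TCP position; "tool_rot": TCP orientation; "contact_force": force on the tool from outside, world axes, zero at the start; "ft_torque": the same for the moment, N m; "gripper_width": finger opening in m; "grasp_force": force on a finger pad.
Only numpy, scipy, OpenCV 4.12 (cv2) and the standard library are available. Lean on these libraries where they do the work, as an engineer would, in place of code of your own. Each camera call takes 0.05 s, during which the arm holds its last target. There are 200 camera calls.

### The job

Clear up the cutting mat: lay both snap-off knives flat in the shallow metal tray, side by side and not one on the other, stand the glue bottle and the solvent jar upright in the two bays of the plywood caddy, and slip the roll of tape over the post of its spindle so that it lies flat on the foot. Set each thing down rather than letting it fall, and leave the scissors and the little card model, whose glue is still drying, where they are.

Things in the scene. Friction and masses are not known exactly. Their poses are not given: they have to be found in the camera images.
- wide_knife: wide snap-off knife, blade drawn in, lying flat on the mat: yellow-orange plastic body with black tail and slider, 140 long (along its x, blade end at +x), 24 wide (y), 14 thick (z), a slider 3.5 mm proud on top from 24 to 48 mm towards the blade end. Origin: centre of its underside; z up. About 90 g.
- slim_knife: slim snap-off knife, blade drawn in, lying flat: bare steel body with black tail, 128 long (along its x, blade end at +x), 15 wide (y), 10 thick (z), a slider 3 mm proud on top from 26 to 42 mm towards the blade end. Origin: centre of its underside; z up. About 40 g.
- glue_bottle: glue bottle standing upright: round whitish plastic body 34 in diameter, straight sides up to 66 high, then a shoulder, a neck and a thin pointed nozzle up to 100 high. Origin: centre of its underside; z up. About 70 g. The tallest thing on the mat.
- solvent_jar: small round solvent jar standing upright: brown body 40 in diameter, straight sides up to 56 high, then a shoulder and a black screw cap 27 in diameter up to 82 high. Origin: centre of its underside; z up. About 120 g.
- tape: roll of masking tape lying flat: cream ring 60 outside diameter, hole 38 in diameter, 24 high. Origin: on its axis at the underside; z (its axis) up. About 50 g.
- tray: shallow open sheet-metal tray for the knives, fixed: outside 130 (its x) by 180 (its y), 18 high, walls and floor 3 thick (inside 124 by 174, inner floor 3 above the origin). Knives lie in it lengthwise along its y, side by side. Origin: centre of its underside; z up
- caddy: low plywood bottle caddy, fixed: outside 70 (its x) by 135 (its y), 26 high, walls and floor 5 thick, with one dividing wall 5 thick across the middle that makes two square bays, each 60 by 60 inside, their centres at 32.5 to either side of the middle along its y; inner floor 5 above the origin. Origin: centre of its underside; z up
- spindle: tape spindle, fixed: dark round steel foot 84 in diameter and 8 thick with an upright wooden post 18 in diameter, top of the post 55 above the underside. A roll slipped over it lies on the foot, 8 above the origin. Origin: on its axis at the underside; z up
- model: little white card model of a building corner, its glue still drying, standing loose on the mat: base 60 by 60, two walls, 50 high. It must stay where it is. Origin: centre of its underside; z up
- scissors: pair of scissors with blue handle loops, lying loose and flat between the holders: 137 long (along its x, blades to +x), 66 wide at the handles, 9 thick. They stay where they are. Origin: centre, at the underside; z up. (A loose eraser, 55 by 22 by 12, which is not listed, lies in the other gap between the holders; everything stands on a cutting mat 3 thick, so all undersides start at height 3; all other equipment on the table is outside the area of the listed things.)

How it is judged (in metres and radians):
At the end, for the whole second after the job is handed in: Knives level in the tray, bottle and jar upright in the caddy bays, tape over the post: each underside within 5 mm of its holder's floor or foot, level within 0.1 rad (bottle, jar, tape 0.12), at rest; model within 15 mm and scissors within 20 mm of where they were (x of wide_knife in the frame of tray between -0.062 and 0.062 m and y of wide_knife in the frame of tray between -0.087 and 0.087 m and z of each of wide_knife, slim_knife in the frame of tray below 0.008 m and angle between each of wide_knife, slim_knife's own z axis and vertical below 0.1 rad and x of slim_knife in the frame of tray between -0.062 and 0.062 m and y of slim_knife in the frame of tray between -0.087 and 0.087 m and x of glue_bottle in the frame of caddy between -0.03 and 0.03 m and y of glue_bottle in the frame of caddy between -0.0625 and 0.0625 m and z of each of glue_bottle, solvent_jar in the frame of caddy below 0.01 m and angle between each of glue_bottle, solvent_jar, tape's own z axis and vertical below 0.12 rad and x of solvent_jar in the frame of caddy between -0.03 and 0.03 m and y of solvent_jar in the frame of caddy between -0.0625 and 0.0625 m and horizontal distance between tape and spindle below 0.0125 m and z of tape in the frame of spindle below 0.013 m and linear speed of each of wide_knife, slim_knife, glue_bottle, solvent_jar, tape below 0.01 m/s and distance of model from where it was at the start of the episode below 0.015 m and distance of scissors from where it was at the start of the episode below 0.02 m); the robot touches nothing.
It fails at once if the drying model is shifted by more than 15 mm or tipped (distance of model from where it was at the start of the episode above 0.015 m or angle between model's own z axis and vertical above 0.35 rad).
It fails at once if the scissors are shifted by more than 20 mm (distance of scissors from where it was at the start of the episode above 0.02 m).
It fails at once if a knife, bottle, jar or roll is let fall from more than about 40 mm, or thrown (over 0.9 m/s while no finger touches it) ((linear speed of wide_knife above 0.9 m/s and contact force between wide_knife and the fingers below 0.02 N) or (linear speed of slim_knife above 0.9 m/s and contact force between slim_knife and the fingers below 0.02 N) or (linear speed of glue_bottle above 0.9 m/s and contact force between glue_bottle and the fingers below 0.02 N) or (linear speed of solvent_jar above 0.9 m/s and contact force between solvent_jar and the fingers below 0.02 N) or (linear speed of tape above 0.9 m/s and contact force between tape and the fingers below 0.02 N)).
It also fails if it takes over 139 s, if anything falls off the work surface, if the arm or the gripper's body presses on something with over 40 N, if the wrist force passes 120 N, or if a joint passes its speed limit or range.

## Working session

There is one attempt and no reset: what is moved stays moved. The work goes in short steps, Python scripts to look and compute and a tool call to move; the robot and the scene stay as the last step left them, time stands still between calls to the robot, and variables do not carry over. Pictures are saved under pics/ and viewed, at most 16 in all, crops included, and the job is handed in when it is done.

Besides the shell and the picture viewer there is one more tool, called after ">>>" as a command line: name --argument value ..., lists and objects as JSON in quotes. jog_arm: Moves the arm, as the interface text tells. Shift numbers are shares of 0.02 m and turn numbers shares of pi/2 rad, none past 1 either way. Its arguments: {"type":"object","properties":{"steps":{"type":"string"},"grip_force":{"type":"number"}},"required":["steps"]}

```bash
mkdir -p pics; cat > h.py <<'E'
import numpy as np, cv2, pickle
from bench import r
def snap(n,f):
    s=r.snapshot(n); cv2.imwrite(f'pics/{f}.png',cv2.resize(s['color'][:,:,::-1],None,fx=1.5,fy=1.5,interpolation=cv2.INTER_CUBIC))
    pickle.dump(s,open(f'pics/{f}.pkl','wb')); return s
def px(s,u,v,z,k=1.5):  # pixel in (enlarged) picture -> world at height z
    f=192/np.tan(np.radians(s['vertical_fov'])/2); R=np.array(s['R']);t=np.array(s['t'])
    d=R.T@np.array([(u/k-s['cx'])/f,(v/k-s['cy'])/f,1]); c=-R.T@t
    return c+d*(z-c[2])/d[2]
def ld(f): return pickle.load(open(f'pics/{f}.pkl','rb'))
E
python3 - <<'E'
from h import *
for n in('top','scene','wrist'):
    s=snap(n,n+'0'); print(n,s['vertical_fov'],s['cx'],s['cy'],np.round(-np.array(s['R']).T@s['t'],3),np.round(s['R'],2).tolist())
st=r.state();print(st['t'],st['position'],np.round(st['tool_rot'],3).tolist(),st['gripper_width'],r.finger_overhang)
E
```

```text
top 46.73464146558327 257.86116414160506 195.87301581335944 [ 0.381 -0.009  1.113] [[0.0, -1.0, 0.01], [-0.99, -0.01, -0.12], [0.12, -0.01, -0.99]]
scene 48.965856123455794 254.2098120058711 186.1830297153929 [ 1.233 -0.161  1.01 ] [[0.2, 0.98, 0.0], [0.78, -0.16, -0.6], [-0.59, 0.12, -0.8]]
wrist 62.37492929971683 256.0790539291357 189.5940781051383 [0.111 0.618 0.372] [[0.3, 0.95, -0.0], [0.9, -0.29, 0.32], [0.3, -0.1, -0.95]]
0.15 [0.18848017 0.59525486 0.24720944] [[-0.953, 0.302, -0.001], [0.302, 0.953, -0.002], [0.0, -0.002, -1.0]] 0.08540309116740917 0.017
```

View pics/top0.png

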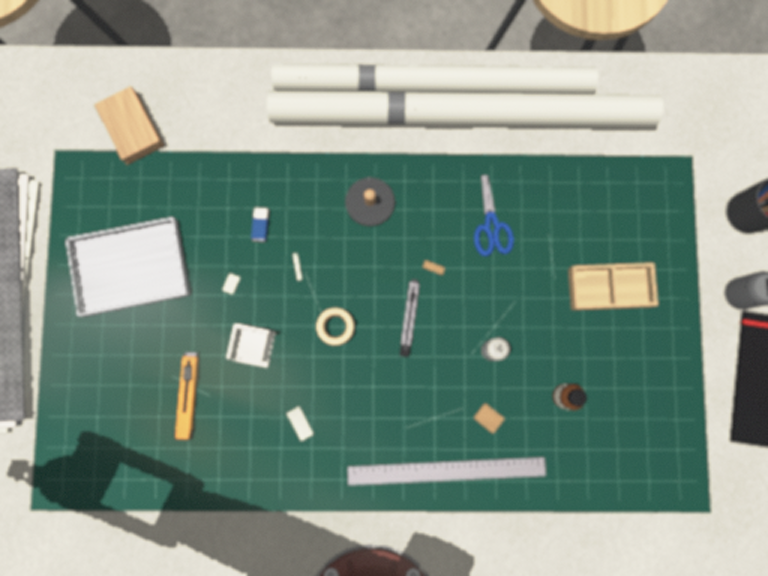

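View pics/scene0.png

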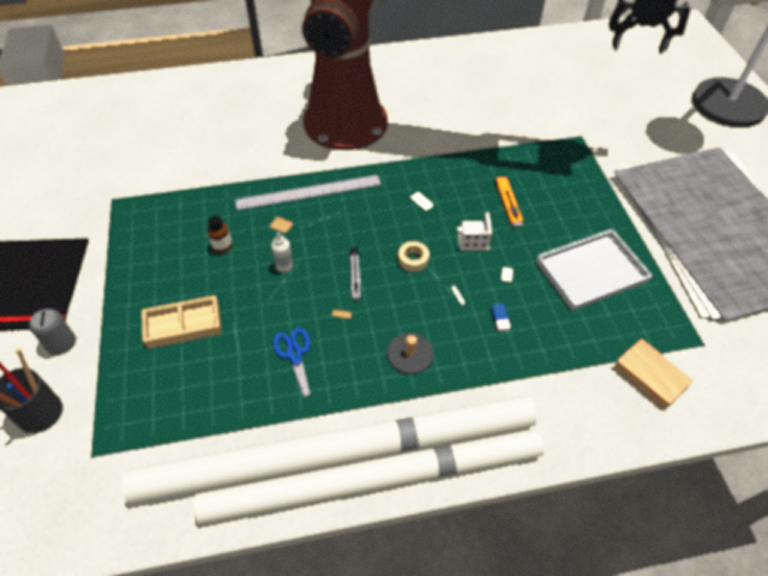

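The pictures show, in top-view pixels:

| Thing | Position |
|---|---|
| wide knife | (187,396), blade up |
| slim knife | (410,319), tail at the bottom |
| bottle | (496,349) |
| jar | (569,397) |
| tape | (335,327) |
| tray | (127,267) |
| caddy | (614,287) |
| spindle | (370,201) |
| model | (251,345) |

```bash
python3 - <<'E'
from h import *
s=ld('top0')
for n,u,v,z in [('wideB',190,353,.017),('wideT',185,440,.017),('slimB',415,283,.013),('slimT',406,355,.013),('glueNoz',503,347,.103),('gluebase',495,350,.03),('jarcap',577,397,.085),('jarbody',568,397,.03),('tape',335,326,.027),('tr1',67,238,.021),('tr2',175,218,.021),('tr3',188,295,.021),('tr4',78,315,.021),('c1',570,266,.029),('c2',655,263,.029),('c3',658,305,.029),('c4',572,309,.029),('foot',370,202,.011),('post',369,194,.058),('model',248,346,.01)]:
    print(n,np.round(px(s,u,v,z)[:2],3))
s=ld('scene0')
for n,u,v,z in [('wide',509,201,.017),('slim',355,273,.013),('glueNoz',280,236,.103),('gluebase',284,266,.003),('jarcap',214,222,.085),('jarbase',221,246,.003),('tape',414,255,.027),('foot',411,353,.011),('post',411,340,.058)]:
    print(n,np.round(px(s,u,v,z)[:2],3))
E
```

```text
wideB [0.413 0.297]
wideT [0.274 0.299]
slimB [ 0.531 -0.071]
slimT [ 0.411 -0.056]
glueNoz [ 0.422 -0.2  ]
gluebase [ 0.42 -0.2 ]
jarcap [ 0.347 -0.315]
jarbody [ 0.345 -0.317]
tape [0.458 0.06 ]
tr1 [0.602 0.506]
tr2 [0.637 0.329]
tr3 [0.508 0.303]
tr4 [0.474 0.48 ]
c1 [ 0.559 -0.327]
c2 [ 0.565 -0.468]
c3 [ 0.495 -0.47 ]
c4 [ 0.487 -0.328]
foot [0.669 0.005]
post [0.67  0.006]
model [0.425 0.204]
wide [0.348 0.301]
slim [ 0.474 -0.06 ]
glueNoz [ 0.428 -0.193]
gluebase [ 0.421 -0.196]
jarcap [ 0.351 -0.316]
jarbase [ 0.343 -0.319]
tape [0.463 0.063]
foot [0.673 0.009]
post [0.673 0.007]
```

View pics/wrist0.png

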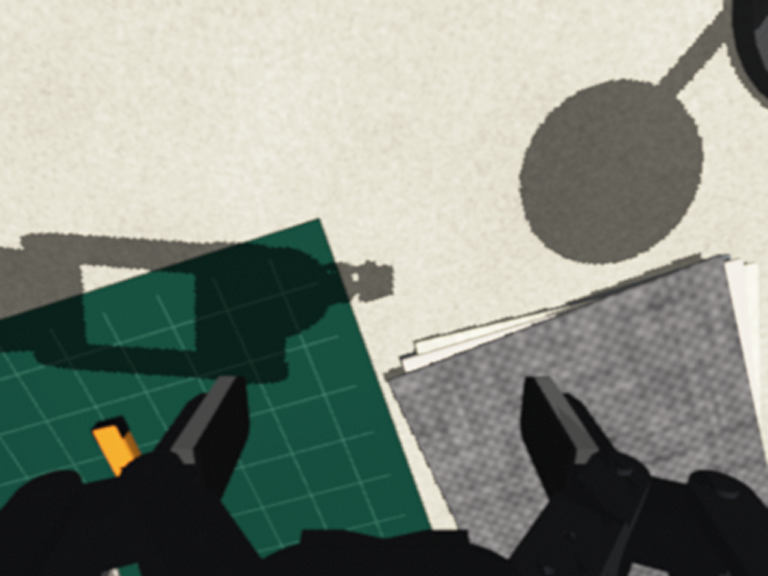

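>>> jog_arm --steps "0 0 0 0 0 -0.065 0.6;0 0 0 0 0 -0.065 0.6;0 0 0 0 0 -0.065 0.6;-0.5 -0.925 0.4 0 0 0 0.6;-0.5 -0.925 0.4 0 0 0 0.6;-0.5 -0.925 0.4 0 0 0 0.6;-0.5 -0.925 0.4 0 0 0 0.6;-0.5 -0.925 0.4 0 0 0 0.6" --grip_force 30

```text
t: 0.82
position: [0.2388, 0.5022, 0.2075]
tool_rot: [[-1.0, 0.0, -0.0], [0.0, 1.0, -0.001], [0.0, -0.001, -1.0]]
contact_force: [0.1, -0.2, 0.3]
gripper_width: 0.0513
grasp_force: 0.0
```

>>> jog_arm --steps "-0.5 -0.925 0.4 0 0 0 0.6;-0.5 -0.925 0.4 0 0 0 0.6;-0.5 -0.925 0.4 0 0 0 0.6;-0.5 -0.925 0.4 0 0 0 0.6;-0.5 -0.925 0.4 0 0 0 0.6;-0.5 -0.925 0.4 0 0 0 0.6;-0.5 -0.925 0.4 0 0 0 0.6;-0.5 -0.925 0.4 0 0 0 0.6"

```text
t: 1.48
position: [0.3187, 0.3542, 0.1437]
tool_rot: [[-1.0, 0.0, -0.0], [0.0, 1.0, -0.0], [0.0, -0.0, -1.0]]
contact_force: [0.6, 0.2, 0.2]
gripper_width: 0.0513
grasp_force: 0.0
```

>>> jog_arm --steps "-0.4 -0.925 0.4 0 0 0 0.6;-0.4 -0.925 0.4 0 0 0 0.6;-0.4 -0.925 0.4 0 0 0 0.6;0 0 0 0 0 0 0.6"

```text
t: 1.82
position: [0.3419, 0.2965, 0.1183]
tool_rot: [[-1.0, 0.003, -0.003], [0.003, 1.0, -0.004], [0.003, -0.004, -1.0]]
contact_force: [0.2, -0.5, -0.2]
gripper_width: 0.0509
grasp_force: 0.0
```

```bash
cat >> h.py <<'E'
def to(x,y,z,yaw):
    st=r.state(); p=st['position'];R=np.array(st['tool_rot']);y0=np.degrees(np.arctan2(R[1,0],R[0,0]))
    print('t',round(st['t'],2),'pos',np.round(p,4),'yaw',round(y0,1),'w',round(st['gripper_width'],4),'F',np.round(st['contact_force'],1))
    a=np.radians(yaw);Rt=np.array([[np.cos(a),np.sin(a),0],[np.sin(a),-np.cos(a),0],[0,0,-1]])
    print('rz total',round(-((yaw-y0+180)%360-180)/90,3),'then shift',np.round(Rt.T@(np.array([x,y,z])-p)/.02,2))
E
python3 - <<'E'
from h import *
s=snap('wrist','w1'); to(.346,.299,.023,179)
E
```

```text
t 1.87 pos [0.342  0.2981 0.1191] yaw 179.8 w 0.0516 F [-0.2  0.3  0.5]
rz total 0.009 then shift [-0.2   0.05  4.81]
```

View pics/w1.png

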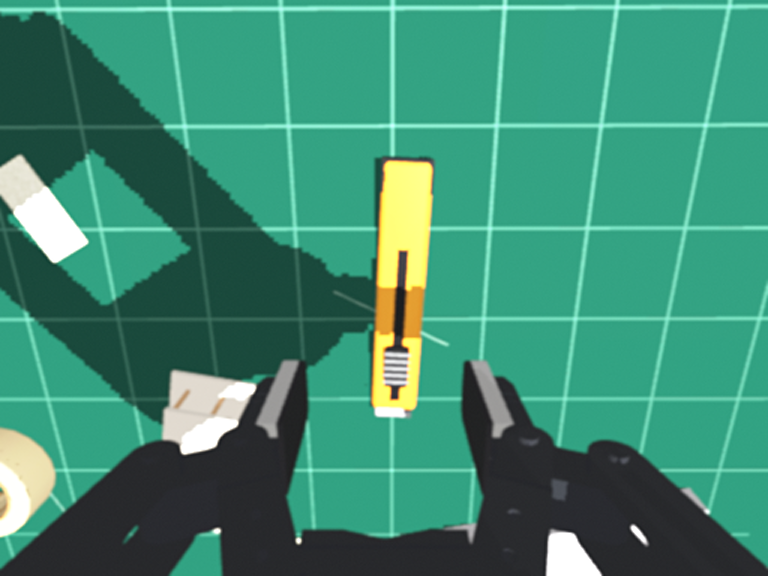

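The knife runs from tail (408,161) to blade end (395,407), and lies between the fingers.

```bash
python3 - <<'E'
from h import *
s=ld('w1')
T=px(s,408,162,.017);B=px(s,395,407,.017);print(T,B,(T+B)/2,np.degrees(np.arctan2(*(B-T)[1::-1])),np.linalg.norm(B-T))
to(*((T+B)/2)[:2],.023,180)
E
```

```text
[0.27610792 0.30562818 0.017     ] [0.40650051 0.29995063 0.017     ] [0.34130422 0.30278941 0.017     ] -2.4931965444117554 0.13051613300275175
t 1.87 pos [0.342  0.2981 0.1191] yaw 179.8 w 0.0516 F [-0.2  0.3  0.5]
rz total -0.002 then shift [0.03 0.23 4.81]
```

>>> jog_arm --steps "-0.1 0.18 0.8 0 0 0.026 0.6;0 0 0.8 0 0 0 0.6;0 0 0.8 0 0 0 0.6;0 0 0.8 0 0 0 0.6;0 0 0.8 0 0 0 0.6;0 0 0.4 0 0 0 0.6;0 0 0.35 0 0 0 0.6;0 0 0 0 0 0 0.2"

```text
t: 2.53
position: [0.3437, 0.3034, 0.0244]
tool_rot: [[-0.999, 0.041, -0.002], [0.041, 0.999, -0.001], [0.002, -0.001, -1.0]]
contact_force: [-0.5, 0.4, 0.6]
gripper_width: 0.0404
grasp_force: 0.0
```

>>> jog_arm --steps "0 0 0 0 0 0 0;0 0 0 0 0 0 0;0 0 0 0 0 0 0;0 0 0 0 0 0 0;0 0 0 0 0 0 0"

```text
t: 2.95
position: [0.3451, 0.3037, 0.026]
tool_rot: [[-0.999, 0.041, 0.001], [0.041, 0.999, 0.001], [-0.001, 0.001, -1.0]]
contact_force: [0.2, 0.8, 1.1]
gripper_width: 0.0232
grasp_force: 30.9
```

>>> jog_arm --steps "0 0 -0.5 0 0 0 0;0 0 -1 0 0 0 0;0 0 -1 0 0 0 0;0 0 -1 0 0 0 0;0 0 -1 0 0 0 0;0 0 -0.5 0 0 0 0"

```text
t: 3.45
position: [0.346, 0.3042, 0.1286]
tool_rot: [[-0.999, 0.041, 0.004], [0.041, 0.999, 0.003], [-0.004, 0.003, -1.0]]
contact_force: [0.2, 1.3, -1.0]
gripper_width: 0.0224
grasp_force: 30.7
```

```bash
python3 - <<'E'
from h import *
s=snap('wrist','w2')
# tray centre & axes from top corners
c=np.array([.555,.4045]);ux=np.array([.98,.19]);uy=np.array([-.19,.98])
p=c-.022*ux;print(p);to(*p,.12,101)
E
```

```text
[0.53344 0.40032]
t 3.5 pos [0.3469 0.3049 0.1297] yaw 177.6 w 0.0229 F [0.2 0.3 0. ]
rz total 0.851 then shift [ 2.91 10.07  0.48]
```

View pics/w2.png

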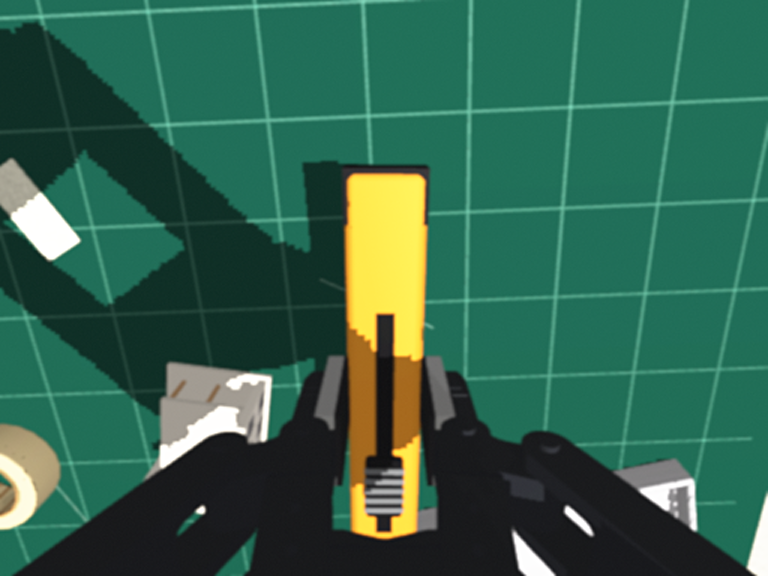

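Knife is held level and centred, tail at (386,165). Turning, then over to the tray.

>>> jog_arm --steps "0 0 0 0 0 0.0775 0;0 0 0 0 0 0.0775 0;0 0 0 0 0 0.0775 0;0 0 0 0 0 0.0775 0;0 0 0 0 0 0.0775 0;0 0 0 0 0 0.0775 0;0 0 0 0 0 0.0775 0;0 0 0 0 0 0.0775 0"

```text
t: 4.17
position: [0.3439, 0.3029, 0.1244]
tool_rot: [[-0.522, 0.853, -0.001], [0.853, 0.522, -0.001], [0.0, -0.002, -1.0]]
contact_force: [-0.4, 0.5, -0.4]
gripper_width: 0.0227
grasp_force: 30.7
```

>>> jog_arm --steps "0 0 0 0 0 0.0775 0;0 0 0 0 0 0.0775 0;0 0 0 0 0 0.0775 0;0.265 0.915 0 0 0 0 0;0.265 0.915 0 0 0 0 0;0.265 0.915 0 0 0 0 0;0.265 0.915 0 0 0 0 0;0.265 0.915 0 0 0 0 0"

```text
t: 4.83
position: [0.4295, 0.3466, 0.1242]
tool_rot: [[-0.189, 0.982, -0.002], [0.982, 0.189, -0.001], [-0.001, -0.002, -1.0]]
contact_force: [-0.2, 0.6, -0.6]
gripper_width: 0.0231
grasp_force: 30.7
```

>>> jog_arm --steps "0.265 0.915 0 0 0 0 0;0.265 0.915 0 0 0 0 0;0.265 0.915 0 0 0 0 0;0.265 0.915 0 0 0 0 0;0.265 0.915 0 0 0 0 0;0.265 0.915 0 0 0 0 0;0 0 0 0 0 0 0;0 0 0 0 0 0 0"

```text
t: 5.5
position: [0.531, 0.3984, 0.1241]
tool_rot: [[-0.189, 0.982, -0.002], [0.982, 0.189, -0.001], [-0.001, -0.002, -1.0]]
contact_force: [-0.1, 0.5, -1.7]
gripper_width: 0.0227
grasp_force: 30.7
```

```bash
python3 - <<'E'
from h import *
s=snap('wrist','w3');to(.5334,.4003,.03,101)
E
```

```text
t 5.55 pos [0.5302 0.398  0.124 ] yaw 100.9 w 0.023 F [-0.7  0.3 -0.1]
rz total -0.001 then shift [0.08 0.18 4.7 ]
```

View pics/w3.png

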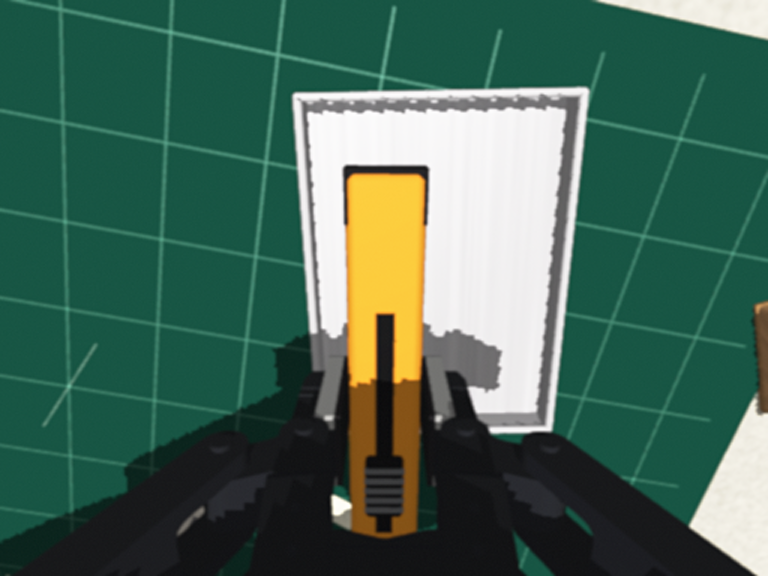

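Over the tray: its top corners are at (294,95) and (588,89), and its near right corner at (551,431).

```bash
python3 - <<'E'
from h import *
s=ld('w3');a,b,c=[px(s,u,v,.021)[:2] for u,v in((294,95),(588,89),(551,431))]
print(a,b,c,np.linalg.norm(a-b),np.linalg.norm(b-c))
C=(a+c)/2;ux=(b-a)/np.linalg.norm(b-a);print(C,ux,np.degrees(np.arctan2(ux[1],ux[0])))
p=C-.022*ux;print(p);to(*p,.03,101)
T=px(s,386,168,.145);print('tail',T)
E
```

```text
[0.47348131 0.48172138] [0.60151361 0.50864972] [0.63842786 0.33376571] 0.13083349484205034 0.17873745456681453
[0.55595459 0.40774354] [0.97858955 0.20582148] 11.877592135654389
[0.53442562 0.40321547]
t 5.55 pos [0.5302 0.398  0.124 ] yaw 100.9 w 0.023 F [-0.7  0.3 -0.1]
rz total -0.001 then shift [0.21 0.26 4.7 ]
tail [0.51772062 0.46840883 0.145     ]
```

>>> jog_arm --steps "0.15 0.2 0 0 0 0 0;0 0 0.8 0 0 0 0;0 0 0.8 0 0 0 0;0 0 0.8 0 0 0 0;0 0 0.8 0 0 0 0;0 0 0.8 0 0 0 0;0 0 0.4 0 0 0 0;0 0 0.15 0 0 0 0"

```text
t: 6.22
position: [0.5325, 0.4014, 0.0321]
tool_rot: [[-0.189, 0.982, -0.004], [0.982, 0.189, -0.002], [-0.002, -0.004, -1.0]]
contact_force: [-0.0, -0.4, -0.7]
gripper_width: 0.0228
grasp_force: 30.7
```

>>> jog_arm --steps "0 0 0.08 0 0 0 0;0 0 0.08 0 0 0 0;0 0 0 0 0 0 0;0 0 0 0 0 0 0"

```text
t: 6.55
position: [0.5353, 0.4029, 0.0323]
tool_rot: [[-0.189, 0.982, 0.002], [0.982, 0.189, 0.001], [0.001, 0.002, -1.0]]
contact_force: [-0.0, 0.1, -0.5]
gripper_width: 0.0228
grasp_force: 30.7
```

>>> jog_arm --steps "0 0 0.08 0 0 0 0;0 0 0 0 0 0 0;0 0 0 0 0 0 0"

```text
t: 6.8
position: [0.5347, 0.4025, 0.0298]
tool_rot: [[-0.189, 0.982, 0.0], [0.982, 0.189, 0.0], [0.0, 0.0, -1.0]]
contact_force: [-0.2, 0.4, 0.1]
gripper_width: 0.0229
grasp_force: 30.7
```

>>> jog_arm --steps "0 0 0.08 0 0 0 0;0 0 0 0 0 0 0;0 0 0 0 0 0 0"

```text
t: 7.05
position: [0.535, 0.4026, 0.0291]
tool_rot: [[-0.189, 0.982, 0.001], [0.982, 0.189, 0.0], [0.0, 0.001, -1.0]]
contact_force: [-2.1, -2.0, 6.6]
gripper_width: 0.0232
grasp_force: 31.3
```

>>> jog_arm --steps "0 0 0 0 0 0 0.4;0 0 0 0 0 0 0.4;0 0 -0.3 0 0 0 0.4;0 0 -0.6 0 0 0 0.4;0 0 -1 0 0 0 0.4;0 0 -1 0 0 0 0.4;0 0 -1 0 0 0 0.4;0 0 -0.7 0 0 0 0.4"

```text
t: 7.72
position: [0.5358, 0.4031, 0.1233]
tool_rot: [[-0.189, 0.982, 0.003], [0.982, 0.189, 0.002], [0.001, 0.004, -1.0]]
contact_force: [1.0, 0.7, 0.7]
gripper_width: 0.0342
grasp_force: 0.0
```

>>> jog_arm --steps "-0.97 -0.326 0 0 0 0 0.4;-0.97 -0.326 0 0 0 0 0.4;-0.97 -0.326 0 0 0 0 0.4;-0.97 -0.326 0 0 0 0 0.4;-0.97 -0.326 0 0 0 0 0.4;-0.97 -0.326 0 0 0 0 0.4;-0.97 -0.326 0 0 0 0 0.4;-0.97 -0.326 0 0 0 0 0.4"

```text
t: 8.38
position: [0.5127, 0.2393, 0.1207]
tool_rot: [[-0.189, 0.982, 0.001], [0.982, 0.189, 0.0], [0.0, 0.001, -1.0]]
contact_force: [0.4, -1.1, 0.1]
gripper_width: 0.0346
grasp_force: 0.0
```

>>> jog_arm --steps "-0.97 -0.326 0 0 0 0 0.4;-0.97 -0.326 0 0 0 0 0.4;-0.97 -0.326 0 0 0 0 0.4;-0.97 -0.326 0 0 0 0 0.4;-0.97 -0.326 0 0 0 0 0.4;-0.97 -0.326 0 0 0 0 0.4;-0.97 -0.326 0 0 0 0 0.4;-0.97 -0.326 0 0 0 0 0.4"

```text
t: 9.05
position: [0.4909, 0.0769, 0.1207]
tool_rot: [[-0.189, 0.982, 0.001], [0.982, 0.189, -0.0], [-0.0, 0.001, -1.0]]
contact_force: [0.3, -0.7, -0.7]
gripper_width: 0.0342
grasp_force: 0.0
```

>>> jog_arm --steps "-0.97 -0.326 0 0 0 0 0.4;-0.97 -0.326 0 0 0 0 0.4;-0.97 -0.326 0 0 0 0 0.4;-0.97 -0.326 0 0 0 0 0.4;-0.97 -0.326 0 0 0 0 0.4;-0.97 -0.326 0 0 0 0 0.4;-0.97 -0.326 0 0 0 0 0.4;0 0 0 0 0 -0.0727 0.4"

```text
t: 9.72
position: [0.472, -0.067, 0.1209]
tool_rot: [[-0.299, 0.954, 0.001], [0.954, 0.299, -0.002], [-0.002, 0.001, -1.0]]
contact_force: [0.3, 0.7, 0.1]
gripper_width: 0.034
grasp_force: 0.0
```

>>> jog_arm --steps "0 0 0 0 0 -0.0727 0.4;0 0 0 0 0 -0.0727 0.4;0 0 0 0 0 -0.0727 0.4;0 0 0 0 0 -0.0727 0.4;0 0 0 0 0 -0.0727 0.4;0 0 0 0 0 -0.0727 0.4;0 0 0 0 0 -0.0727 0.4;0 0 0 0 0 -0.0727 0.4"

```text
t: 10.38
position: [0.472, -0.0642, 0.1206]
tool_rot: [[-0.94, 0.34, 0.001], [0.34, 0.94, -0.0], [-0.001, 0.0, -1.0]]
contact_force: [-0.9, -0.2, 0.1]
gripper_width: 0.0342
grasp_force: 0.0
```

>>> jog_arm --steps "0 0 0 0 0 -0.0727 0.4;0 0 0 0 0 -0.0727 0.4;0 0 0 0 0 0 0.4"

```text
t: 10.63
position: [0.472, -0.0642, 0.1206]
tool_rot: [[-0.993, 0.122, 0.001], [0.122, 0.993, -0.0], [-0.001, -0.0, -1.0]]
contact_force: [-0.1, 0.2, -0.1]
gripper_width: 0.034
grasp_force: 0.0
```

```bash
python3 - <<'E'
from h import *
s=snap('wrist','w4');to(.472,-.063,.022,173)
E
```

```text
t 10.68 pos [ 0.472  -0.0642  0.1205] yaw 172.7 w 0.0341 F [-0.   0.   0.5]
rz total -0.003 then shift [0.01 0.06 4.93]
```

View pics/w4.png

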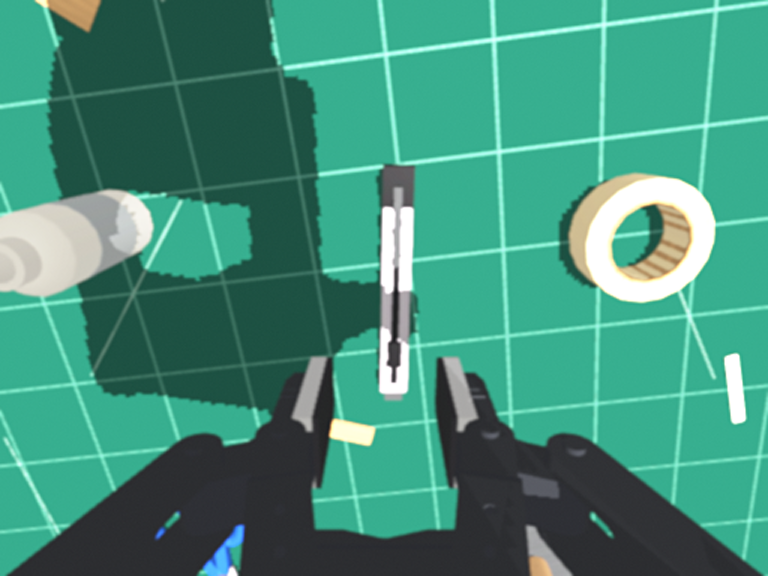

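The slim knife runs from tail (398,167) to blade end (392,397), and the roll's top centre is at (650,240).

```bash
python3 - <<'E'
from h import *
s=ld('w4')
T=px(s,398,167,.013);B=px(s,393,397,.013);print(T,B,(T+B)/2,np.degrees(np.arctan2(*(B-T)[1::-1])),np.linalg.norm(B-T))
to(*((T+B)/2)[:2],.022,173)
print('tape',px(s,650,240,.027))
E
```

```text
[ 0.41062614 -0.05174316  0.013     ] [ 0.53497098 -0.06888268  0.013     ] [ 0.47279856 -0.06031292  0.013     ] -7.8481171137813 0.12552053023276216
t 10.68 pos [ 0.472  -0.0642  0.1205] yaw 172.7 w 0.0341 F [-0.   0.   0.5]
rz total -0.003 then shift [-0.02  0.2   4.93]
tape [0.45728059 0.06170329 0.027     ]
```

>>> jog_arm --steps "0 0.18 0.8 0 0 0.006 0.4;0 0 0.8 0 0 0 0.4;0 0 0.8 0 0 0 0.4;0 0 0.8 0 0 0 0.4;0 0 0.8 0 0 0 0.4;0 0 0.5 0 0 0 0.4;0 0 0.4 0 0 0 0.4;0 0 0 0 0 0 0.1"

```text
t: 11.35
position: [0.471, -0.0603, 0.0206]
tool_rot: [[-0.991, 0.135, -0.003], [0.135, 0.991, 0.001], [0.003, 0.0, -1.0]]
contact_force: [0.1, -0.0, 1.3]
gripper_width: 0.0239
grasp_force: 0.0
```

>>> jog_arm --steps "0 0 0 0 0 0 0;0 0 0 0 0 0 0;0 0 0 0 0 0 0;0 0 0 0 0 0 0;0 0 0 0 0 0 0"

```text
t: 11.77
position: [0.4728, -0.0607, 0.0226]
tool_rot: [[-0.991, 0.133, 0.001], [0.133, 0.991, -0.0], [-0.001, -0.0, -1.0]]
contact_force: [-0.7, 0.2, -0.3]
gripper_width: 0.0143
grasp_force: 33.3
```

>>> jog_arm --steps "0 0 -0.5 0 0 0 0;0 0 -1 0 0 0 0;0 0 -1 0 0 0 0;0 0 -1 0 0 0 0;0 0 -1 0 0 0 0;0 0 -0.5 0 0 0 0;0 0 0 0 0 0 0"

```text
t: 12.35
position: [0.4747, -0.0612, 0.1254]
tool_rot: [[-0.991, 0.133, 0.007], [0.133, 0.991, -0.002], [-0.007, -0.001, -1.0]]
contact_force: [0.6, -0.5, -0.3]
gripper_width: 0.0136
grasp_force: 33.3
```

```bash
python3 - <<'E'
from h import *
C=np.array([.5555,.406]);ux=np.array([.98,.195]);p=C+.027*ux;print(p);to(*p,.12,101)
E
```

```text
[0.58196  0.411265]
t 12.35 pos [ 0.4747 -0.0612  0.1254] yaw 172.3 w 0.0136 F [ 0.6 -0.5 -0.3]
rz total 0.793 then shift [22.17  9.77  0.27]
```

>>> jog_arm --steps "0 0 0 0 0 0.0793 0;0 0 0 0 0 0.0793 0;0 0 0 0 0 0.0793 0;0 0 0 0 0 0.0793 0;0 0 0 0 0 0.0793 0;0 0 0 0 0 0.0793 0;0 0 0 0 0 0.0793 0;0 0 0 0 0 0.0793 0"

```text
t: 13.02
position: [0.4712, -0.0603, 0.1206]
tool_rot: [[-0.421, 0.907, -0.002], [0.907, 0.421, 0.001], [0.002, -0.002, -1.0]]
contact_force: [-0.7, 0.3, -0.2]
gripper_width: 0.0139
grasp_force: 33.3
```

>>> jog_arm --steps "0 0 0 0 0 0.0793 0;0 0 0 0 0 0.0793 0;0.925 0.41 0 0 0 0 0;0.925 0.41 0 0 0 0 0;0.925 0.41 0 0 0 0 0;0.925 0.41 0 0 0 0 0;0.925 0.41 0 0 0 0 0;0.925 0.41 0 0 0 0 0"

```text
t: 13.68
position: [0.4984, 0.0587, 0.1205]
tool_rot: [[-0.19, 0.982, -0.002], [0.982, 0.19, 0.0], [0.0, -0.002, -1.0]]
contact_force: [-0.1, -0.8, -1.3]
gripper_width: 0.014
grasp_force: 33.3
```

>>> jog_arm --steps "0.925 0.41 0 0 0 0 0;0.925 0.41 0 0 0 0 0;0.925 0.41 0 0 0 0 0;0.925 0.41 0 0 0 0 0;0.925 0.41 0 0 0 0 0;0.925 0.41 0 0 0 0 0;0.925 0.41 0 0 0 0 0;0.925 0.41 0 0 0 0 0"

```text
t: 14.35
position: [0.5347, 0.2163, 0.1203]
tool_rot: [[-0.19, 0.982, -0.003], [0.982, 0.19, -0.001], [-0.0, -0.003, -1.0]]
contact_force: [0.1, -0.9, 0.4]
gripper_width: 0.0143
grasp_force: 33.3
```

>>> jog_arm --steps "0.925 0.41 0 0 0 0 0;0.925 0.41 0 0 0 0 0;0.925 0.41 0 0 0 0 0;0.925 0.41 0 0 0 0 0;0.925 0.41 0 0 0 0 0;0.925 0.41 0 0 0 0 0;0.925 0.41 0 0 0 0 0;0.925 0.41 0 0 0 0 0"

```text
t: 15.02
position: [0.571, 0.3738, 0.1198]
tool_rot: [[-0.19, 0.982, -0.003], [0.982, 0.19, -0.001], [-0.001, -0.003, -1.0]]
contact_force: [0.4, -0.2, -0.0]
gripper_width: 0.0139
grasp_force: 33.3
```

>>> jog_arm --steps "0.925 0.41 0 0 0 0 0;0.925 0.41 0 0 0 0 0;0 0 0 0 0 0 0;0 0 0 0 0 0 0"

```text
t: 15.35
position: [0.58, 0.4131, 0.1201]
tool_rot: [[-0.192, 0.981, -0.002], [0.981, 0.192, -0.002], [-0.001, -0.002, -1.0]]
contact_force: [-0.2, -0.6, -0.3]
gripper_width: 0.0139
grasp_force: 33.3
```

```bash
python3 - <<'E'
from h import *
s=snap('wrist','w5');to(.582,.4113,.026,101)
E
```

```text
t 15.4 pos [0.58   0.4122 0.1201] yaw 101.0 w 0.0139 F [-0.9  0.2 -1.1]
rz total 0.0 then shift [-0.07  0.09  4.71]
```

View pics/w5.png

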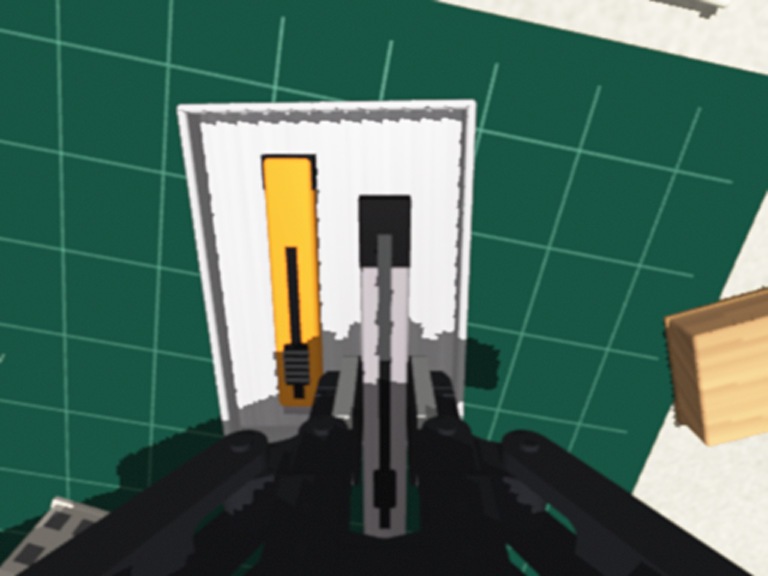

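Wide knife lies flat in the tray at (290,280), and the slim one hangs clear of it. Lowering.

>>> jog_arm --steps "-0.05 0.05 0.8 0 0 0 0;0 0 0.8 0 0 0 0;0 0 0.8 0 0 0 0;0 0 0.8 0 0 0 0;0 0 0.8 0 0 0 0;0 0 0.4 0 0 0 0;0 0 0.2 0 0 0 0;0 0 0 0 0 0 0"

```text
t: 16.07
position: [0.5811, 0.4113, 0.0278]
tool_rot: [[-0.19, 0.982, -0.003], [0.982, 0.19, -0.002], [-0.001, -0.003, -1.0]]
contact_force: [-0.6, 0.0, 0.0]
gripper_width: 0.0138
grasp_force: 33.3
```

>>> jog_arm --steps "0 0 0.08 0 0 0 0;0 0 0 0 0 0 0;0 0 0 0 0 0 0"

```text
t: 16.32
position: [0.583, 0.4126, 0.0297]
tool_rot: [[-0.19, 0.982, 0.002], [0.982, 0.19, 0.001], [0.001, 0.002, -1.0]]
contact_force: [0.1, 0.3, 0.5]
gripper_width: 0.0137
grasp_force: 33.3
```

>>> jog_arm --steps "0 0 0.06 0 0 0 0;0 0 0 0 0 0 0;0 0 0 0 0 0 0"

```text
t: 16.57
position: [0.5823, 0.4122, 0.0275]
tool_rot: [[-0.19, 0.982, 0.001], [0.982, 0.19, 0.0], [0.0, 0.001, -1.0]]
contact_force: [0.2, -0.8, -1.2]
gripper_width: 0.0138
grasp_force: 33.3
```

>>> jog_arm --steps "0 0 0 0 0 0 0;0 0 0.08 0 0 0 0;0 0 0 0 0 0 0;0 0 0 0 0 0 0"

```text
t: 16.9
position: [0.5819, 0.4119, 0.0252]
tool_rot: [[-0.19, 0.982, -0.0], [0.982, 0.19, -0.0], [-0.0, -0.0, -1.0]]
contact_force: [-0.2, -0.8, -0.1]
gripper_width: 0.0139
grasp_force: 33.3
```

>>> jog_arm --steps "0 0 0.06 0 0 0 0;0 0 0 0 0 0 0;0 0 0 0 0 0 0"

```text
t: 17.15
position: [0.5823, 0.4121, 0.0247]
tool_rot: [[-0.19, 0.982, 0.0], [0.982, 0.19, 0.0], [0.0, 0.0, -1.0]]
contact_force: [-0.9, -0.9, 2.5]
gripper_width: 0.014
grasp_force: 33.6
```

>>> jog_arm --steps "0 0 0 0 0 0 0.28;0 0 0 0 0 0 0.28;0 0 -0.3 0 0 0 0.28;0 0 -0.7 0 0 0 0.28;0 0 -1 0 0 0 0.28;0 0 -1 0 0 0 0.28;0 0 -1 0 0 0 0.28;0 0 -0.7 0 0 0 0.28"

```text
t: 17.82
position: [0.5834, 0.4128, 0.1223]
tool_rot: [[-0.19, 0.982, 0.004], [0.982, 0.19, 0.002], [0.001, 0.004, -1.0]]
contact_force: [0.6, 1.0, 1.0]
gripper_width: 0.0239
grasp_force: 0.0
```

>>> jog_arm --steps "-0.94 -0.55 0 0 0 0 1;-0.94 -0.55 0 0 0 0 1;-0.94 -0.55 0 0 0 0 1;-0.94 -0.55 0 0 0 0 1;-0.94 -0.55 0 0 0 0 1;-0.94 -0.55 0 0 0 0 1;-0.94 -0.55 0 0 0 0 1;-0.94 -0.55 0 0 0 0 1"

```text
t: 18.48
position: [0.5242, 0.2467, 0.1193]
tool_rot: [[-0.19, 0.982, 0.001], [0.982, 0.19, 0.0], [0.0, 0.001, -1.0]]
contact_force: [1.2, -0.1, -0.1]
gripper_width: 0.0853
grasp_force: 0.0
```

>>> jog_arm --steps "-0.94 -0.55 0 0 0 0 1;-0.94 -0.55 0 0 0 0 1;-0.94 -0.55 0 0 0 0 1;-0.94 -0.55 0 0 0 0 1;-0.94 -0.55 0 0 0 0 1;-0.94 -0.55 0 0 0 0 1;-0.94 -0.55 0 0 0 0 1;-0.94 -0.55 0 0 0 0 1"

```text
t: 19.15
position: [0.4665, 0.0823, 0.1193]
tool_rot: [[-0.19, 0.982, 0.002], [0.982, 0.19, 0.0], [-0.0, 0.001, -1.0]]
contact_force: [-0.2, 0.4, 0.8]
gripper_width: 0.0857
grasp_force: 0.0
```

>>> jog_arm --steps "-0.94 -0.55 0 0 0 0 1;0 0 0 0 0 0 1;0 0 0 0 0 0 1"

```text
t: 19.4
position: [0.4595, 0.062, 0.1191]
tool_rot: [[-0.188, 0.982, 0.001], [0.982, 0.188, 0.0], [0.0, 0.001, -1.0]]
contact_force: [0.6, 1.1, 1.0]
gripper_width: 0.0853
grasp_force: 0.0
```

```bash
python3 - <<'E'
from h import *
s=snap('wrist','w6');to(.459,.062,.022,101)
E
```

```text
t 19.45 pos [0.4599 0.0627 0.1191] yaw 100.9 w 0.0858 F [ 0.5 -0.2  0.2]
rz total -0.001 then shift [-0.02 -0.05  4.86]
```

View pics/w6.png

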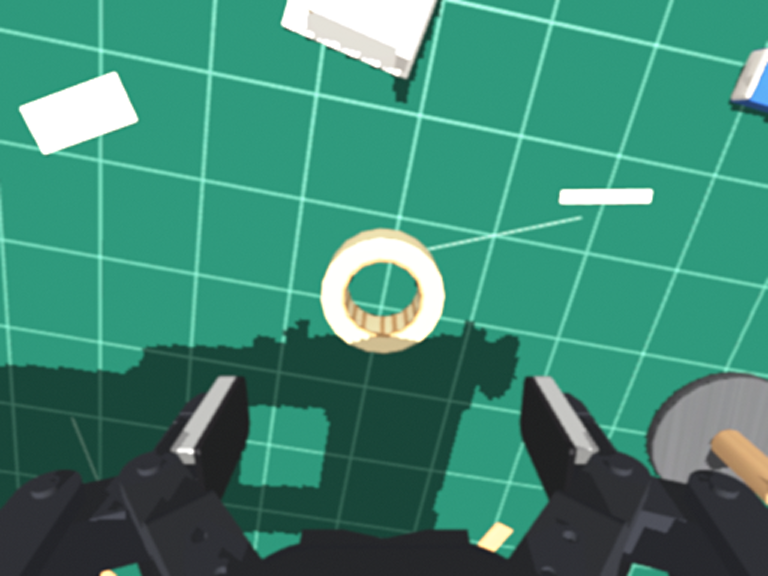

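The roll's top centre is at (383,294), squarely ahead of the fingers.

```bash
python3 - <<'E'
from h import *
s=ld('w6');p=px(s,383,294,.027);print(p);to(p[0],p[1],.020,101)
E
```

```text
[0.45818548 0.06417762 0.027     ]
t 19.45 pos [0.4599 0.0627 0.1191] yaw 100.9 w 0.0858 F [ 0.5 -0.2  0.2]
rz total -0.001 then shift [ 0.09 -0.07  4.96]
```

>>> jog_arm --steps "0.08 -0.05 0.8 0 0 0 1;0 0 0.8 0 0 0 1;0 0 0.8 0 0 0 1;0 0 0.8 0 0 0 1;0 0 0.8 0 0 0 1;0 0 0.5 0 0 0 1;0 0 0.4 0 0 0 1;0 0 0 0 0 0 0.8"

```text
t: 20.12
position: [0.4571, 0.0646, 0.019]
tool_rot: [[-0.191, 0.982, -0.003], [0.982, 0.191, 0.0], [0.001, -0.003, -1.0]]
contact_force: [-0.2, 0.5, 0.0]
gripper_width: 0.0755
grasp_force: 0.0
```

>>> jog_arm --steps "0 0 0 0 0 0 0.5;0 0 0 0 0 0 0.5;0 0 0 0 0 0 0.5;0 0 0 0 0 0 0.5;0 0 0 0 0 0 0.5"

```text
t: 20.53
position: [0.4587, 0.064, 0.021]
tool_rot: [[-0.19, 0.982, 0.002], [0.982, 0.19, 0.0], [-0.0, 0.002, -1.0]]
contact_force: [0.5, -0.5, 1.4]
gripper_width: 0.0579
grasp_force: 32.8
```

>>> jog_arm --steps "0 0 -0.5 0 0 0 0.5;0 0 -1 0 0 0 0.5;0 0 -1 0 0 0 0.5;0 0 -1 0 0 0 0.5;0 0 -1 0 0 0 0.5;0 0 -1 0 0 0 0.5;0 0 0 0 0 0 0.5;0 0 0 0 0 0 0.5"

```text
t: 21.2
position: [0.4592, 0.064, 0.132]
tool_rot: [[-0.19, 0.982, 0.004], [0.982, 0.19, -0.0], [-0.001, 0.004, -1.0]]
contact_force: [0.4, 0.1, -1.2]
gripper_width: 0.0576
grasp_force: 32.6
```

```bash
python3 - <<'E'
from h import *
to(.671,.007,.12,101)
E
```

```text
t 21.2 pos [0.4592 0.064  0.132 ] yaw 101.0 w 0.0576 F [ 0.4  0.1 -1.2]
rz total -0.0 then shift [-4.82  9.85  0.6 ]
```

>>> jog_arm --steps "-0.44 0.895 0 0 0 0 0.5;-0.44 0.895 0 0 0 0 0.5;-0.44 0.895 0 0 0 0 0.5;-0.44 0.895 0 0 0 0 0.5;-0.44 0.895 0 0 0 0 0.5;-0.44 0.895 0 0 0 0 0.5;-0.44 0.895 0 0 0 0 0.5;-0.44 0.895 0 0 0 0 0.5"

```text
t: 21.87
position: [0.6113, 0.022, 0.1277]
tool_rot: [[-0.19, 0.982, -0.004], [0.982, 0.19, 0.0], [0.001, -0.004, -1.0]]
contact_force: [-0.0, 0.6, -0.3]
gripper_width: 0.0578
grasp_force: 32.6
```

>>> jog_arm --steps "-0.44 0.895 0 0 0 0 0.5;-0.44 0.895 0 0 0 0 0.5;-0.44 0.895 0 0 0 0 0.5;0 0 0 0 0 0 0.5;0 0 0 0 0 0 0.5;0 0 0 0 0 0 0.5"

```text
t: 22.37
position: [0.6679, 0.0067, 0.1283]
tool_rot: [[-0.19, 0.982, -0.004], [0.982, 0.19, 0.001], [0.001, -0.004, -1.0]]
contact_force: [0.4, -0.6, -0.3]
gripper_width: 0.058
grasp_force: 32.6
```

```bash
python3 - <<'E'
from h import *
s=r.snapshot('wrist');q=r.snapshot('scene')
to(.671,.007,.028,101)
f=192/np.tan(np.radians(q['vertical_fov'])/2)
p=np.array(q['R'])@[.671,.007,.07]+q['t'];u=int(f*p[0]/p[2]+q['cx']);v=int(f*p[1]/p[2]+q['cy'])
c=q['color'][max(v-50,0):v+50,max(u-50,0):u+50]
a=cv2.resize(c,(384,384),interpolation=cv2.INTER_CUBIC);b=cv2.resize(s['color'],(512,384))[:,128:]
print(u,v);pickle.dump((s,q),open('pics/w7.pkl','wb'));cv2.imwrite('pics/w7.png',np.hstack([a,b])[:,:,::-1])
E
```

```text
t 22.47 pos [0.668  0.0069 0.1291] yaw 101.0 w 0.0579 F [-0.7  0.5 -1. ]
rz total -0.0 then shift [-0.02  0.15  5.05]
273 223
```

View pics/w7.png

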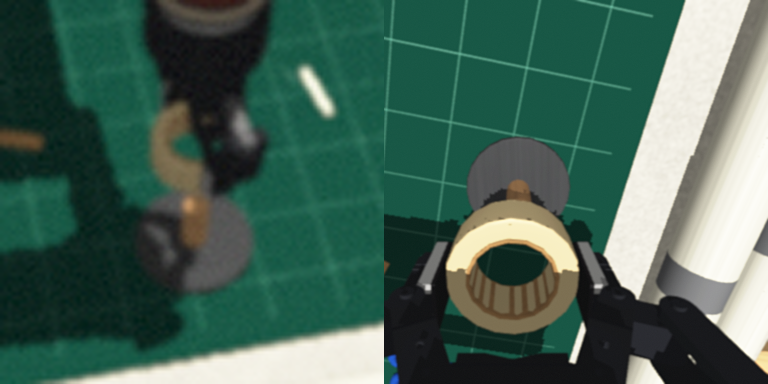

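The foot spans u 467–570 with its far edge at v 137, and the roll's outer edge spans u 446–579 with its far edge at v about 200.

```bash
python3 - <<'E'
from h import *
s,q=pickle.load(open('pics/w7.pkl','rb'));a=np.radians(101);tx=np.array([np.cos(a),np.sin(a)])
g=lambda u,v,z:px(s,u-384+128,v,z,1)[:2]
print('foot',g(518.5,138,.011)-.042*tx, g(467,185,.011),g(570,185,.011),(g(467,185,.011)+g(570,185,.011))/2)
print('tape far',g(512.5,219,.136)-.03*tx, g(512.5,201,.136)-.03*tx)
for dz in(.112,.136): print((g(446,268,dz)+g(579,268,dz))/2,np.linalg.norm(g(446,268,dz)-g(579,268,dz)))
E
```

```text
foot [0.67211294 0.00609327] [0.63087126 0.00249602] [0.71196095 0.01820532] [0.67141611 0.01035067]
tape far [0.66809097 0.00488495] [0.66662729 0.01248373]
[ 0.66940871 -0.00286463] 0.0681635130451827
[0.66662529 0.01205584] 0.05660430014710115
```

>>> jog_arm --steps "0 0.18 0 0 0 0 0.5;0 0 0.7 0 0 0 0.5;0 0 0.7 0 0 0 0.5;0 0 0.7 0 0 0 0.5;0 0 0.7 0 0 0 0.5;0 0 0.7 0 0 0 0.5;0 0 0.7 0 0 0 0.5;0 0 0.4 0 0 0 0.5"

```text
t: 23.13
position: [0.6714, 0.0073, 0.0348]
tool_rot: [[-0.19, 0.982, -0.004], [0.982, 0.19, 0.0], [0.001, -0.004, -1.0]]
contact_force: [-1.0, -0.4, -1.6]
gripper_width: 0.058
grasp_force: 32.6
```

>>> jog_arm --steps "0 0 0.15 0 0 0 0.5;0 0 0.1 0 0 0 0.5;0 0 0 0 0 0 0.5;0 0 0 0 0 0 0.5;0 0 0 0 0 0 0.5"

```text
t: 23.55
position: [0.6743, 0.007, 0.0345]
tool_rot: [[-0.19, 0.982, 0.002], [0.982, 0.19, -0.0], [-0.001, 0.002, -1.0]]
contact_force: [-0.3, 0.5, -0.4]
gripper_width: 0.0574
grasp_force: 32.6
```

>>> jog_arm --steps "0 0 0.08 0 0 0 0.5;0 0 0 0 0 0 0.5;0 0 0.08 0 0 0 0.5;0 0 0 0 0 0 0.5;0 0 0 0 0 0 0.5;0 0 0 0 0 0 0.5"

```text
t: 24.05
position: [0.6732, 0.0072, 0.03]
tool_rot: [[-0.19, 0.982, -0.0], [0.982, 0.19, 0.0], [0.0, -0.0, -1.0]]
contact_force: [-0.4, 0.0, -1.1]
gripper_width: 0.0577
grasp_force: 32.6
```

>>> jog_arm --steps "0 0 0.08 0 0 0 0.5;0 0 0 0 0 0 0.5;0 0 0 0 0 0 0.5;0 0 0 0 0 0 0.5"

```text
t: 24.38
position: [0.6737, 0.0072, 0.0291]
tool_rot: [[-0.19, 0.982, 0.001], [0.982, 0.19, -0.0], [-0.0, 0.001, -1.0]]
contact_force: [-0.8, -0.1, 2.8]
gripper_width: 0.0578
grasp_force: 33.0
```

>>> jog_arm --steps "0 0 0.06 0 0 0 0.5;0 0 0 0 0 0 0.5;0 0 0 0 0 0 0.5;0 0 0 0 0 0 0.5"

```text
t: 24.72
position: [0.6737, 0.0071, 0.0291]
tool_rot: [[-0.19, 0.982, 0.0], [0.982, 0.19, -0.0], [-0.0, 0.0, -1.0]]
contact_force: [-2.1, -0.3, 8.3]
gripper_width: 0.0578
grasp_force: 33.5
```

>>> jog_arm --steps "0 0 0 0 0 0 0.85;0 0 0 0 0 0 0.85;0 0 -0.5 0 0 0 0.85;0 0 -1 0 0 0 0.85;0 0 -1 0 0 0 0.85;0 0 -1 0 0 0 0.85;0 0 -1 0 0 0 0.85;0 0 -1 0 0 0 0.85"

```text
t: 25.38
position: [0.6731, 0.0072, 0.1384]
tool_rot: [[-0.19, 0.982, -0.0], [0.982, 0.19, 0.0], [0.0, -0.0, -1.0]]
contact_force: [0.4, -0.0, 0.3]
gripper_width: 0.0724
grasp_force: 0.0
```

>>> jog_arm --steps "0 0 -0.7 0 0 0 0.85;-0.51 -0.95 0 0 0 0 0.85;-0.51 -0.95 0 0 0 0 0.85;-0.51 -0.95 0 0 0 0 0.85;-0.51 -0.95 0 0 0 0 0.85;-0.51 -0.95 0 0 0 0 0.85;-0.51 -0.95 0 0 0 0 0.85;-0.51 -0.95 0 0 0 0 0.85"

```text
t: 26.05
position: [0.5553, -0.0887, 0.1513]
tool_rot: [[-0.19, 0.982, -0.0], [0.982, 0.19, 0.0], [0.0, -0.0, -1.0]]
contact_force: [0.8, 0.3, -0.1]
gripper_width: 0.0726
grasp_force: 0.0
```

>>> jog_arm --steps "-0.51 -0.95 0 0 0 0 0.85;-0.51 -0.95 0 0 0 0 0.85;-0.51 -0.95 0 0 0 0 0.85;-0.51 -0.95 0 0 0 0 0.85;-0.51 -0.95 0 0 0 0 0.85;-0.51 -0.95 0 0 0 0 0.85;-0.51 -0.95 0 0 0 0 0.85;-0.51 -0.95 0 0 0 0 0.85"

```text
t: 26.72
position: [0.4216, -0.1977, 0.1514]
tool_rot: [[-0.19, 0.982, -0.0], [0.982, 0.19, -0.0], [-0.0, -0.0, -1.0]]
contact_force: [0.9, -0.8, -0.4]
gripper_width: 0.0724
grasp_force: 0.0
```

>>> jog_arm --steps "0 0 0 0 0 0.045 0.85;0 0 0 0 0 0.045 0.85;0 0 0 0 0 0 0.85"

```text
t: 26.97
position: [0.4222, -0.1976, 0.1514]
tool_rot: [[-0.048, 0.999, 0.0], [0.999, 0.048, -0.0], [-0.0, 0.0, -1.0]]
contact_force: [0.5, 1.0, 0.2]
gripper_width: 0.0724
grasp_force: 0.0
```

```bash
python3 - <<'E'
from h import *
s=snap('wrist','w8');to(.421,-.198,.056,93)
E
```

```text
t 27.02 pos [ 0.4224 -0.1974  0.1514] yaw 92.9 w 0.0725 F [-0.2  0.3 -0.3]
rz total -0.001 then shift [-0.03 -0.07  4.77]
```

View pics/w8.png

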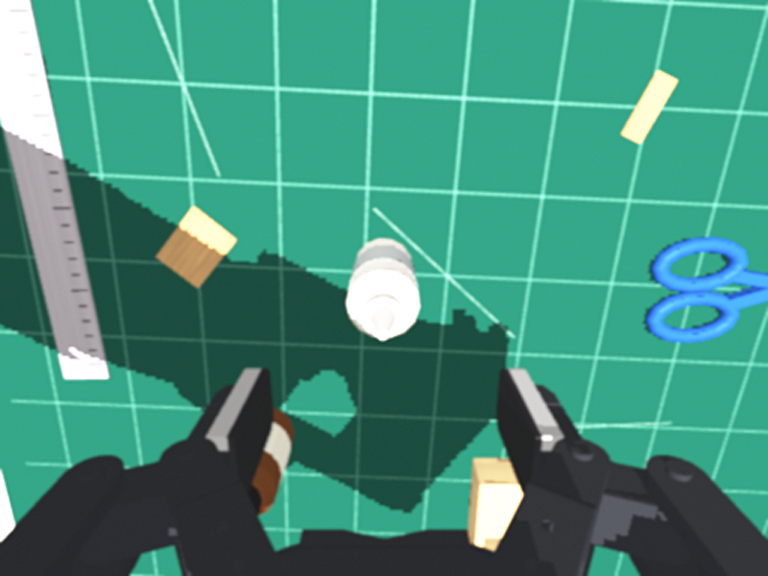

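Bottle: nozzle tip at (383,337), base edge at (383,240), body spanning u 346–420.

```bash
python3 - <<'E'
from h import *
s=ld('w8');print(px(s,383,337,.103),px(s,383,240,.003)-[-.05*.017,.017,0],(px(s,346,295,.066)+px(s,420,295,.066))/2)
E
```

```text
[ 0.42153503 -0.197919    0.103     ] [ 0.42136603 -0.19873116  0.003     ] [ 0.42122468 -0.19340994  0.066     ]
```

>>> jog_arm --steps "0 0 0.8 0 0 0 0.85;0 0 0.8 0 0 0 0.85;0 0 0.8 0 0 0 0.85;0 0 0.8 0 0 0 0.85;0 0 0.8 0 0 0 0.85;0 0 0.5 0 0 0 0.85;0 0 0.25 0 0 0 0.85;0 0 0 0 0 0 0.5"

```text
t: 27.68
position: [0.4219, -0.1966, 0.0552]
tool_rot: [[-0.051, 0.999, -0.002], [0.999, 0.051, 0.001], [0.002, -0.002, -1.0]]
contact_force: [-0.6, -0.2, 0.0]
gripper_width: 0.0619
grasp_force: 0.0
```

>>> jog_arm --steps "0 0 0 0 0 0 0.2;0 0 0 0 0 0 0.2;0 0 0 0 0 0 0.2;0 0 0 0 0 0 0.2;0 0 0 0 0 0 0.2;0 0 0 0 0 0 0.2"

```text
t: 28.18
position: [0.4234, -0.1978, 0.0572]
tool_rot: [[-0.05, 0.999, 0.002], [0.999, 0.05, -0.001], [-0.001, 0.002, -1.0]]
contact_force: [-0.4, 0.2, 4.1]
gripper_width: 0.0333
grasp_force: 30.4
```

>>> jog_arm --steps "0 0 -0.5 0 0 0 0.2;0 0 -1 0 0 0 0.2;0 0 -1 0 0 0 0.2;0 0 -0.7 0 0 0 0.2;0 0 -0.3 0 0 0 0.2;0 0 0 0 0 0 0.2"

```text
t: 28.68
position: [0.4237, -0.198, 0.1283]
tool_rot: [[-0.05, 0.999, 0.003], [0.999, 0.05, -0.002], [-0.002, 0.003, -1.0]]
contact_force: [0.2, -0.7, -0.4]
gripper_width: 0.0334
grasp_force: 30.1
```

```bash
python3 - <<'E'
from h import *
to(.528,-.4305,.12,93)
E
```

```text
t 28.68 pos [ 0.4237 -0.198   0.1283] yaw 92.9 w 0.0334 F [ 0.2 -0.7 -0.4]
rz total -0.001 then shift [-11.88   4.6    0.41]
```

>>> jog_arm --steps "-0.9 0.355 0 0 0 0 0.2;-0.9 0.355 0 0 0 0 0.2;-0.9 0.355 0 0 0 0 0.2;-0.9 0.355 0 0 0 0 0.2;-0.9 0.355 0 0 0 0 0.2;-0.9 0.355 0 0 0 0 0.2;-0.9 0.355 0 0 0 0 0.2;-0.9 0.355 0 0 0 0 0.2"

```text
t: 29.35
position: [0.4858, -0.3383, 0.1244]
tool_rot: [[-0.05, 0.999, -0.003], [0.999, 0.05, 0.002], [0.002, -0.002, -1.0]]
contact_force: [0.8, 0.3, -0.8]
gripper_width: 0.033
grasp_force: 30.1
```

>>> jog_arm --steps "-0.9 0.355 0 0 0 0 0.2;-0.9 0.355 0 0 0 0 0.2;-0.9 0.355 0 0 0 0 0.2;-0.9 0.355 0 0 0 0 0.2;-0.9 0.355 0 0 0 0 0.2;-0.2 0.0 0 0 0 0 0.2;0 0 0 0 0 0 0.2;0 0 0 0 0 0 0.2"

```text
t: 30.02
position: [0.5257, -0.4292, 0.1247]
tool_rot: [[-0.05, 0.999, -0.002], [0.999, 0.05, 0.003], [0.003, -0.002, -1.0]]
contact_force: [1.2, -0.5, -1.3]
gripper_width: 0.0335
grasp_force: 30.2
```

```bash
python3 - <<'E'
from h import *
s=snap('wrist','w9');to(.528,-.4305,.061,93)
E
```

```text
t 30.07 pos [ 0.5257 -0.4289  0.125 ] yaw 92.9 w 0.0329 F [-0.3  0.4 -0.7]
rz total -0.001 then shift [-0.09  0.11  3.2 ]
```

View pics/w9.png

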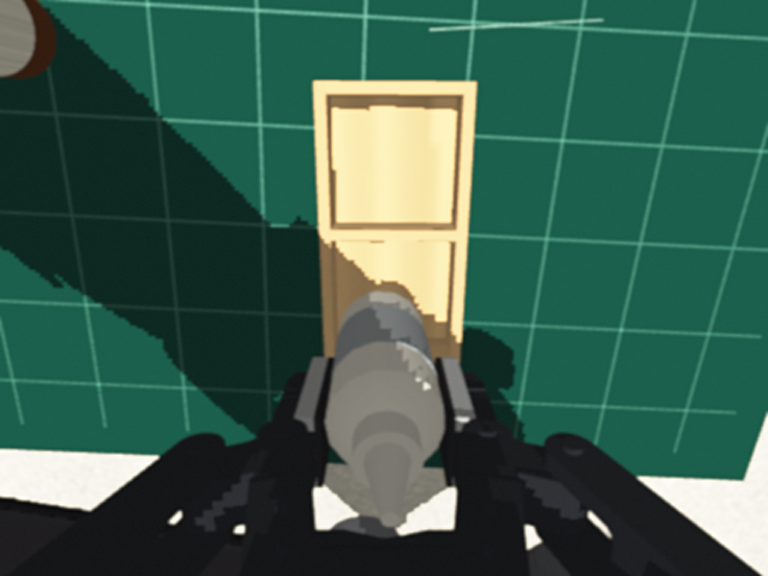

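Caddy top corners are at (313,82) and (477,82), and the divider midpoints at (319,236) and (468,236).

```bash
python3 - <<'E'
from h import *
s=ld('w9');a,b,c,d=[px(s,u,v,.029)[:2] for u,v in((313,82),(477,82),(319,236),(468,236))]
print(a,b,c,d,np.linalg.norm(a-b),np.linalg.norm(c-d));m=(c+d)/2;e=(a+b)/2;u=(m-e)/np.linalg.norm(m-e);print(m,e,np.linalg.norm(m-e),'A',m-.0325*u,'B',m+.0325*u)
to(*(m+.0325*u),.061,93)
E
```

```text
[ 0.49003335 -0.33306649] [ 0.56032256 -0.32968905] [ 0.49295591 -0.40038402] [ 0.5634447  -0.39693732] 0.07037030650035754 0.0705730106801253
[ 0.5282003  -0.39866067] [ 0.52517795 -0.33137777] 0.06735075425459759 A [ 0.52674187 -0.36619341] B [ 0.52965874 -0.43112793]
t 30.07 pos [ 0.5257 -0.4289  0.125 ] yaw 92.9 w 0.0329 F [-0.3  0.4 -0.7]
rz total -0.001 then shift [-0.12  0.19  3.2 ]
```

>>> jog_arm --steps "-0.1 0.18 0.3 0 0 0 0.2;0 0 0.6 0 0 0 0.2;0 0 0.6 0 0 0 0.2;0 0 0.6 0 0 0 0.2;0 0 0.5 0 0 0 0.2;0 0 0.3 0 0 0 0.2;0 0 0 0 0 0 0.2;0 0 0 0 0 0 0.2"

```text
t: 30.73
position: [0.53, -0.4318, 0.0673]
tool_rot: [[-0.05, 0.999, -0.001], [0.999, 0.05, 0.001], [0.001, -0.001, -1.0]]
contact_force: [0.4, -0.8, -0.9]
gripper_width: 0.0333
grasp_force: 30.2
```

>>> jog_arm --steps "0 0 0.1 0 0 0 0.2;0 0 0 0 0 0 0.2;0 0 0.08 0 0 0 0.2;0 0 0 0 0 0 0.2;0 0 0 0 0 0 0.2;0 0 0 0 0 0 0.2"

```text
t: 31.23
position: [0.5305, -0.4323, 0.065]
tool_rot: [[-0.05, 0.999, 0.0], [0.999, 0.05, -0.0], [-0.0, 0.0, -1.0]]
contact_force: [0.1, 0.0, -0.4]
gripper_width: 0.0332
grasp_force: 30.2
```

>>> jog_arm --steps "0 0 0.07 0 0 0 0.2;0 0 0 0 0 0 0.2;0 0 0 0 0 0 0.2;0 0 0 0 0 0 0.2"

```text
t: 31.57
position: [0.5304, -0.4321, 0.0632]
tool_rot: [[-0.05, 0.999, -0.0], [0.999, 0.05, 0.0], [0.0, -0.0, -1.0]]
contact_force: [-0.2, 0.2, -0.7]
gripper_width: 0.0332
grasp_force: 30.2
```

>>> jog_arm --steps "0 0 0.07 0 0 0 0.2;0 0 0 0 0 0 0.2;0 0 0 0 0 0 0.2;0 0 0 0 0 0 0.2"

```text
t: 31.9
position: [0.5306, -0.4324, 0.0624]
tool_rot: [[-0.05, 0.999, 0.001], [0.999, 0.05, -0.001], [-0.001, 0.0, -1.0]]
contact_force: [-0.3, -0.8, 2.2]
gripper_width: 0.0331
grasp_force: 30.3
```

>>> jog_arm --steps "0 0 0.05 0 0 0 0.2;0 0 0 0 0 0 0.2;0 0 0 0 0 0 0.2;0 0 0 0 0 0 0.2"

```text
t: 32.23
position: [0.5307, -0.4326, 0.0623]
tool_rot: [[-0.05, 0.999, 0.0], [0.999, 0.05, -0.001], [-0.001, 0.0, -1.0]]
contact_force: [-2.1, 0.8, 5.1]
gripper_width: 0.0331
grasp_force: 30.8
```

>>> jog_arm --steps "0 0 0 0 0 0 0.65;0 0 0 0 0 0 0.65;0 0 0 0 0 0 0.65;0 0 -0.5 0 0 0 0.65;0 0 -1 0 0 0 0.65;0 0 -1 0 0 0 0.65;0 0 -1 0 0 0 0.65;0 0 -0.9 0 0 0 0.65"

```text
t: 32.9
position: [0.5307, -0.4323, 0.1507]
tool_rot: [[-0.05, 0.999, 0.001], [0.999, 0.05, -0.001], [-0.001, 0.001, -1.0]]
contact_force: [0.7, -0.4, -0.4]
gripper_width: 0.0552
grasp_force: 0.0
```

>>> jog_arm --steps "0.62 -0.89 0 0 0 0 0.85;0.62 -0.89 0 0 0 0 0.85;0.62 -0.89 0 0 0 0 0.85;0.62 -0.89 0 0 0 0 0.85;0.62 -0.89 0 0 0 0 0.85;0.62 -0.89 0 0 0 0 0.85;0.62 -0.89 0 0 0 0 0.85;0.62 -0.89 0 0 0 0 0.85"

```text
t: 33.57
position: [0.3824, -0.3397, 0.1494]
tool_rot: [[-0.05, 0.999, 0.0], [0.999, 0.05, -0.0], [-0.0, 0.0, -1.0]]
contact_force: [-0.7, 0.4, 0.7]
gripper_width: 0.072
grasp_force: 0.0
```

>>> jog_arm --steps "0.62 -0.89 0 0 0 0 0.85;0.62 -0.89 0 0 0 0 0.85;0 0 0 0 0 0 0.85;0 0 0 0 0 0 0.85"

```text
t: 33.9
position: [0.346, -0.3169, 0.1492]
tool_rot: [[-0.049, 0.999, 0.001], [0.999, 0.049, -0.001], [-0.001, 0.001, -1.0]]
contact_force: [-0.4, 0.8, -0.9]
gripper_width: 0.0726
grasp_force: 0.0
```

```bash
python3 - <<'E'
from h import *
s=snap('wrist','w10');to(.346,-.317,.050,93)
E
```

```text
t 33.95 pos [ 0.3469 -0.3177  0.1496] yaw 92.9 w 0.0727 F [ 0.1 -0.1 -0.2]
rz total -0.002 then shift [ 0.04 -0.04  4.98]
```

View pics/w10.png

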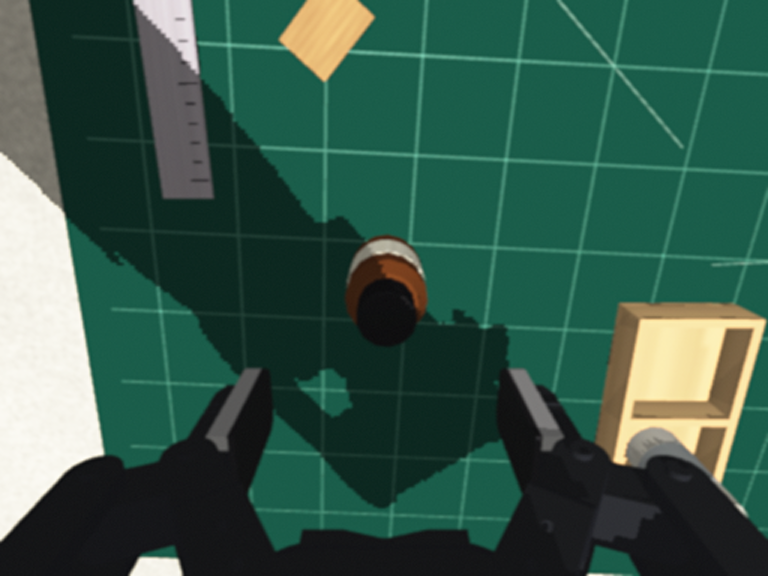

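Jar: cap centre at (387,314), centred between the fingers.

```bash
python3 - <<'E'
from h import *
s=ld('w10');p=px(s,387,314,.085);print(p,px(s,386,236,.003)-[-.05*.02,.02,0]);to(p[0],p[1],.050,93)
E
```

```text
[ 0.34689507 -0.31372515  0.085     ] [ 0.34700227 -0.31816971  0.003     ]
t 33.95 pos [ 0.3469 -0.3177  0.1496] yaw 92.9 w 0.0727 F [ 0.1 -0.1 -0.2]
rz total -0.002 then shift [0.2  0.01 4.98]
```

>>> jog_arm --steps "0.08 0 0.8 0 0 0 0.85;0 0 0.8 0 0 0 0.85;0 0 0.8 0 0 0 0.85;0 0 0.8 0 0 0 0.85;0 0 0.8 0 0 0 0.85;0 0 0.6 0 0 0 0.85;0 0 0.3 0 0 0 0.85;0 0 0 0 0 0 0.6" --grip_force 40

```text
t: 34.62
position: [0.3464, -0.3154, 0.0497]
tool_rot: [[-0.05, 0.999, -0.001], [0.999, 0.05, 0.002], [0.002, -0.001, -1.0]]
contact_force: [-0.6, 1.3, 0.6]
gripper_width: 0.0624
grasp_force: 0.0
```

>>> jog_arm --steps "0 0 0 0 0 0 0.25;0 0 0 0 0 0 0.25;0 0 0 0 0 0 0.25;0 0 0 0 0 0 0.25;0 0 0 0 0 0 0.25;0 0 0 0 0 0 0.25"

```text
t: 35.12
position: [0.3471, -0.3166, 0.0519]
tool_rot: [[-0.05, 0.999, 0.002], [0.999, 0.05, -0.002], [-0.002, 0.002, -1.0]]
contact_force: [0.4, -0.1, 3.7]
gripper_width: 0.0386
grasp_force: 40.4
```

>>> jog_arm --steps "0 0 -0.5 0 0 0 0.25;0 0 -1 0 0 0 0.25;0 0 -1 0 0 0 0.25;0 0 -0.7 0 0 0 0.25;0 0 -0.3 0 0 0 0.25;0 0 0 0 0 0 0.25"

```text
t: 35.62
position: [0.347, -0.3165, 0.1227]
tool_rot: [[-0.05, 0.999, 0.002], [0.999, 0.05, -0.003], [-0.003, 0.002, -1.0]]
contact_force: [-0.5, 0.1, -1.3]
gripper_width: 0.0388
grasp_force: 40.4
```

```bash
python3 - <<'E'
from h import *
to(.5275,-.3655,.12,93)
E
```

```text
t 35.62 pos [ 0.347  -0.3165  0.1227] yaw 92.9 w 0.0388 F [-0.5  0.1 -1.3]
rz total -0.001 then shift [-2.92  8.88  0.14]
```

>>> jog_arm --steps "-0.29 0.89 0 0 0 0 0.25;-0.29 0.89 0 0 0 0 0.25;-0.29 0.89 0 0 0 0 0.25;-0.29 0.89 0 0 0 0 0.25;-0.29 0.89 0 0 0 0 0.25;-0.29 0.89 0 0 0 0 0.25;-0.29 0.89 0 0 0 0 0.25;-0.29 0.89 0 0 0 0 0.25"

```text
t: 36.28
position: [0.4906, -0.354, 0.1189]
tool_rot: [[-0.05, 0.999, -0.003], [0.999, 0.05, 0.003], [0.003, -0.003, -1.0]]
contact_force: [-0.6, -0.3, -1.2]
gripper_width: 0.0389
grasp_force: 40.5
```

>>> jog_arm --steps "-0.29 0.89 0 0 0 0 0.25;-0.29 0.89 0 0 0 0 0.25;0 0 0 0 0 0 0.25;0 0 0 0 0 0 0.25;0 0 0 0 0 0 0.25;0 0 0 0 0 0 0.25"

```text
t: 36.78
position: [0.5255, -0.3639, 0.1198]
tool_rot: [[-0.05, 0.999, -0.002], [0.999, 0.05, 0.002], [0.002, -0.002, -1.0]]
contact_force: [0.2, 0.4, -0.8]
gripper_width: 0.0389
grasp_force: 40.5
```

```bash
python3 - <<'E'
from h import *
s=snap('wrist','w11');to(.5275,-.3655,.0565,93)
E
```

```text
t 36.83 pos [ 0.5257 -0.364   0.1201] yaw 92.8 w 0.039 F [-0.3  0.4 -0.6]
rz total -0.002 then shift [-0.08  0.09  3.18]
```

View pics/w11.png

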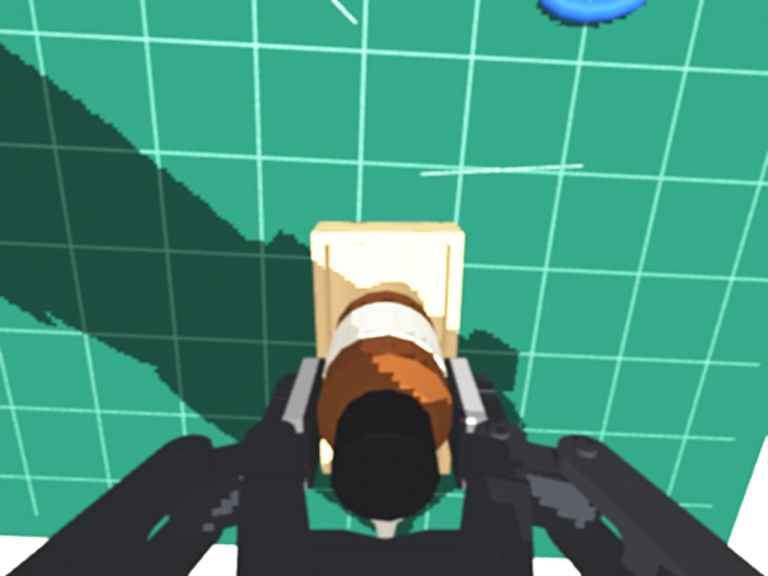

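The jar hangs centred on the near bay, whose rim runs from (312,232) to (464,232). Lowering.

>>> jog_arm --steps "-0.08 0.09 0.3 0 0 0 0.25;0 0 0.6 0 0 0 0.25;0 0 0.6 0 0 0 0.25;0 0 0.6 0 0 0 0.25;0 0 0.5 0 0 0 0.25;0 0 0.3 0 0 0 0.25;0 0 0.1 0 0 0 0.25;0 0 0 0 0 0 0.25"

```text
t: 37.5
position: [0.5283, -0.3656, 0.0596]
tool_rot: [[-0.05, 0.999, -0.002], [0.999, 0.05, 0.001], [0.001, -0.002, -1.0]]
contact_force: [-0.6, 0.8, -1.1]
gripper_width: 0.0386
grasp_force: 40.6
```

>>> jog_arm --steps "0 0 0.08 0 0 0 0.25;0 0 0 0 0 0 0.25;0 0 0.08 0 0 0 0.25;0 0 0 0 0 0 0.25;0 0 0 0 0 0 0.25;0 0 0 0 0 0 0.25"

```text
t: 38.0
position: [0.529, -0.3663, 0.058]
tool_rot: [[-0.05, 0.999, 0.0], [0.999, 0.05, -0.0], [-0.0, 0.0, -1.0]]
contact_force: [0.4, 0.5, -0.9]
gripper_width: 0.0385
grasp_force: 40.6
```

>>> jog_arm --steps "0 0 0.06 0 0 0 0.25;0 0 0 0 0 0 0.25;0 0 0 0 0 0 0.25;0 0 0 0 0 0 0.25"

```text
t: 38.33
position: [0.5292, -0.3664, 0.057]
tool_rot: [[-0.05, 0.999, 0.0], [0.999, 0.05, -0.0], [-0.0, 0.0, -1.0]]
contact_force: [-0.2, 0.3, 2.1]
gripper_width: 0.0388
grasp_force: 40.7
```

Contact on the bay floor. Releasing, lifting and checking everything.

>>> jog_arm --steps "0 0 0.03 0 0 0 0.25;0 0 0 0 0 0 0.7;0 0 0 0 0 0 0.7;0 0 0 0 0 0 0.7;0 0 -0.5 0 0 0 0.7;0 0 -1 0 0 0 0.7;0 0 -1 0 0 0 0.7;0 0 -1 0 0 0 0.7"

```text
t: 39.0
position: [0.5287, -0.366, 0.1268]
tool_rot: [[-0.05, 0.999, -0.001], [0.999, 0.05, 0.0], [0.0, -0.001, -1.0]]
contact_force: [-0.2, -0.6, 0.5]
gripper_width: 0.06
grasp_force: 0.0
```

>>> jog_arm --steps "0 0 -1 0 0 0 0.7;0 0 -1 0 0 0 0.7;0 0 -1 0 0 0 0.7;0 0 -1 0 0 0 0.7;0.5 -1 -1 0 0 0 0.7;0.5 -1 0 0 0 0 0.7;0.5 -1 0 0 0 0 0.7;0.5 -1 0 0 0 0 0.7"

```text
t: 39.67
position: [0.4464, -0.33, 0.2272]
tool_rot: [[-0.05, 0.999, 0.001], [0.999, 0.05, -0.001], [-0.001, 0.001, -1.0]]
contact_force: [-0.7, -0.4, -0.6]
gripper_width: 0.0599
grasp_force: 0.0
```

>>> jog_arm --steps "0.5 -1 0 0 0 0 0.7;0.5 -1 0 0 0 0 0.7;0.5 -1 0 0 0 0 0.7;0 0 0 0 0 0 0.7;0 0 0 0 0 0 0.7"

```text
t: 40.08
position: [0.3851, -0.303, 0.2264]
tool_rot: [[-0.049, 0.999, 0.001], [0.999, 0.049, -0.001], [-0.001, 0.001, -1.0]]
contact_force: [-0.3, -0.2, 0.3]
gripper_width: 0.06
grasp_force: 0.0
```

```bash
python3 - <<'E'
from h import *
s=snap('scene','end')['color']; t=r.snapshot('top')['color']
a=cv2.resize(s[80:280,50:450],(800,400),interpolation=cv2.INTER_CUBIC)
b=cv2.resize(t[95:300,20:470],(439,200),interpolation=cv2.INTER_CUBIC)
o=np.zeros((600,800,3),np.uint8);o[:400]=a;o[400:,:439]=b
cv2.imwrite('pics/end2.png',o[:,:,::-1])
E
```

```text
(no output)
```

View pics/end2.png

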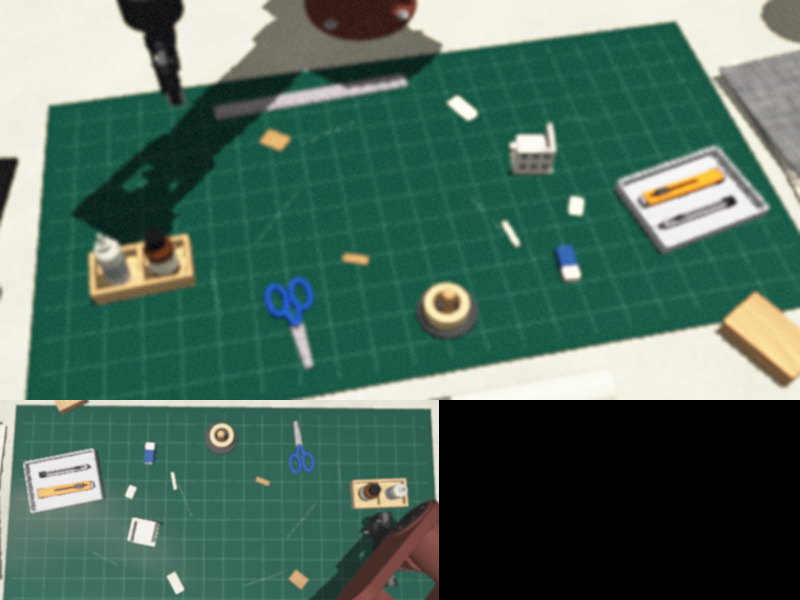

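Both knives lie side by side in the tray (683,188 and 697,212), the bottle (112,262) and jar (160,255) stand in their bays, and the roll is flat over the post (447,308). The model and scissors are where they were.

```bash
python3 -c "
from bench import r
print(r.sign_off())"
```

```text
the job is handed in; nothing more can be done
None
```

I handed the job in at about 40 s of the 139 s allowed. The last pictures show both knives side by side in the tray, the bottle and jar upright in the caddy bays and the tape flat on the spindle foot, with the scissors and model apparently unmoved; the sign-off gave no verdict.

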